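Gauge a block of cheese against the flip stop of a slicing guide

ROBOT

A 6-joint arm with a two-finger parallel gripper is mounted at the origin on a cart in front of the work surface, level with it; the furniture and walls round the work are solid. World frame = base frame: x ahead of the robot, y to its left, z up, the work surface at z = 0. Lengths are in m, angles in rad, forces in N, time in s.
With the tool pointing down it reaches from about 0.3 to 1 m from the base axis. Payload 5.1 kg.
Tool frame: the origin (TCP) lies at the very end of the fingers, on their centre line; the grasp point (between the pads) lies 19 mm behind it (ctrl.tcp_to_grasp is the z of the grasp point in the tool frame, in m); z points along the fingers, y is the line along which they close (so a half turn about z gives the same grasp; the last joint's range is limited). The gripper opens to 95 mm and grips with 3 to 60 N. Pads are 20 mm wide; open, the fingers measure 119 mm over their backs; the gripper's body (75 mm by 180 mm) begins 59 mm behind the grasp point.
Start: joints at [1.109, 0.124, 1.65, -0, 1.367, -0.083], TCP at [0.24, 0.604, 0.184] pointing down, gripper open.
Joint ranges: [-2.61, 2.61], [-1.02, 2.33], [0.03, 2.71], [-1.35, 4.49], [0.32, 2.68], [-2.91, 2.91]. Speed limits (rad/s): [2.57, 2.57, 3.14, 3.14, 3.14, 3.14].

INTERFACE

Orientations are given as a 3x3 rotation matrix whose columns are the frame's x, y, z axes.
In Python, from workcell import ctrl, snapshot gives the robot as it stands.
- The arm moves only by the tool send_rows, never from a script. Its argument "rows" is a list of rows, each a list of 6 numbers: the shift along the tool's x, y, z in cm, then the turn, a rotation vector about the tool's x, y, z in rad. In form: [[dx, dy, dz, ax, ay, az], ...]. A call has exactly 10 rows; each row is the pose to reach, as a shift and turn from the pose commanded when the call began, along the tool's axes at that moment; what a row does not reach only later rows make up. A row lasts 1/10 s, in which the tool goes at most 50 mm and 8.59 degrees, less where a joint would pass 70% of its speed; a pose out of reach is approached as far as the arm can. A call with a gripper value outside its range is refused whole. "grip" is the gripper command: -1 is shut, 1 is fully open, values between are in proportion, set as the call begins (left out, the last holds). The fingers move at their own pace and stop on an object; "squeeze" is the grip in N (left out, the last holds). Time passes only in rows, so rows that repeat a pose let the fingers close, or fill a call up. It gives the time, the measured TCP pose, the force, the opening and the grip force at its end, in the units of the state.
- ctrl.sense(): the state, without advancing time (a new reading comes with each control period).
- snapshot(name): name is "scene" or "top"; returns a dict with "color" (480x640x3 uint8, red, green, blue), "mtx" (3x3 intrinsics, pixels), "world_to_cam" (4x4, takes a point from world to camera coordinates). Camera axes: x right, y down, z forward; pixel columns grow to the right and rows downward; lengths in m; the calibration is good to about 2 mm. A picture is of the moment at which its call begins. There is no depth.
- ctrl.sign_off(): hands the job in; it is judged then, once.
The state is a dict: "t": time; "qpos": joint angles; "qvel": joint speeds; "joint_efforts": joint torques, N m; "ee_pos": TCP position; "ee_rot": TCP orientation; "contact_force": force on the tool from outside, world axes, zero at the start; "ft_torque": the same for the moment, N m; "finger_gap": finger opening in m; "finger_force": force on a finger pad.
Only numpy, scipy, OpenCV 4.12 (cv2) and the standard library are available. Lean on these libraries where they do the work, as an engineer would, in place of code of your own. Each camera call takes 0.05 s, during which the arm holds its last target. There are 200 camera calls.

TASK

Set up the block of cheese on the wooden slicing guide for its next cut. Flip the guide's hinged stop down until it rests fully on the fence, bring the cheese flat against the fence and slide it along until its end bears on the tip of the stop's screw, pressing it home lightly (a few newtons, always well under 10) for about a second; then flip the stop all the way up again, out of the knife's way, and let go, leaving the cheese exactly where it was gauged. The clamp that carries the stop stays where it is set, and everything else on the worktop is left alone.

Things in the scene. Friction and masses are not known exactly. Their poses are not given: they have to be found in the camera images.
- guide: Slicing guide fixed on the worktop: beech board 170 mm (x) by 280 mm (y), origin under its centre, x away from the robot, y to the left along its fence. The board's surface is 26 mm above the origin. A dark knife groove crosses it at y = 0. Left of it and behind (world y above 0.03, x above 0.66) stands a tall black dish rack with rails 0.45 m up: keep wrists clear of it.
- fence (a point): Foot of the fence: middle of its near face, at board height (guide x = 50 mm, y = 0, z = 26 mm; axes as the guide's). The fence is straight, wooden with an aluminium strip on top, 280 mm long (y), 18 mm thick, 45 mm high above the board; its near face is the plane x = 0 of this point.
- cheese: Loose yellow cheese block, 56 mm (x) by 100 mm (y) by 42 mm high, 0.18 to 0.35 kg, brown rind on top and on its +y end; origin under its centre, axes roughly the guide's. Starts on the board on the +y side of the stop, up to 40 mm off the fence and 7 degrees askew. Its -y end (y = -50 mm) is gauged. Takes 1 to 5 N to slide. Flat on the fence its origin is at guide x = 22 mm.
- stop_hinge (a point): Middle of the flip stop's hinge, on the black clamp fixed on the fence (slips along it only above 45 N). Axes as the guide's. The hinge axis is parallel to the fence, 9 mm beyond its near face, 13 mm above its top, 84 mm above the worktop. The clamp is 52 mm wide along the fence and is set anywhere from guide y = -83 to -33 mm.
- flip_stop (a joint): Angle of the hinged flip stop, rad: 0 = down, resting on the fence (end of travel); 1.75 = up, leaning back (other end); starts at 1.5 or more. Stiff hinge (0.09 N m, 1.3 N at the bar): it stays at any angle, so press it down the last bit. The aluminium leaf is 16 mm thick along the fence; when down it hangs 2 to 37 mm before the fence, down to 8 mm above the board.
- stop_bar (a point): Centre of the flip stop's black handle: a round bar parallel to the fence, 36 mm long, 11.6 mm thick, on an 8 mm stem. Stop down: 62 mm nearer the robot than stop_hinge and 32 mm above it; flipping up carries it over the hinge to the far side, 70 mm radius about stop_hinge. Held by its two ends, it turns between the pads, so a gripper pointing down can follow the circle.
- screw_seat (a point): Where the stop's fine-adjusting screw leaves the leaf's +y face, 8 mm from the leaf's middle; stop down: 26 mm before the fence, 22 mm above the board. From here the screw's round black rubber tip (geom screw_tip, 10 mm wide, its centre 1.75 mm short of its end) projects 3 to 18 mm towards the cheese, differently each time: not measured, to be felt or seen. It does not give.
- bowl: Bystander: white bowl with red dots, 150 mm wide, 61 mm high, behind the guide; origin under its centre.
- salt: Bystander: round white spice tin, 62 mm wide, 25 mm high, behind the guide; origin under its centre.
- clock: Bystander: round dark kitchen timer, 60 mm wide, 25 mm high, behind the guide; origin under its centre.
- spoon: Bystander: teaspoon with black handle, 130 mm long, 11 mm high, lying in front of the sink; origin under its middle.
- tasting_fork: Bystander: small cake fork with black handle, 145 mm long, 11 mm high, lying in front of the sink; origin under its middle.

How it is judged:
By the outcome, as a careful person would: the job done as asked, in the order asked, and still so for the second after the job is handed in, with the robot touching nothing.
It also fails if it takes over 72 s, if anything falls off the work surface, if the arm or the gripper's body presses on something with over 40 N, if the wrist force passes 120 N, or if a joint passes its speed limit or range.

## Working session

There is one attempt and no reset: what is moved stays moved. The work goes in short steps, Python scripts to look and compute and a tool call to move; the robot and the scene stay as the last step left them, time stands still between calls to the robot, and variables do not carry over. Pictures are saved under pics/ and viewed, at most 10 in all, crops included, and the job is handed in when it is done.

Besides the shell and the picture viewer there is one more tool, called after "Request:" by a JSON object that holds its "fn" and its "kwargs". send_rows: Moves the arm, as the interface text tells. Its arguments: {"type":"object","properties":{"rows":{"type":"array"},"grip":{"type":"number"},"squeeze":{"type":"number"}},"required":["rows"]}

```bash
mkdir -p pics; ls; python3 - <<'E'
from workcell import ctrl, snapshot
import cv2,numpy as np
s=ctrl.sense()
for k in s: print(k,np.round(s[k],3).tolist())
for n in("scene","top"):
    d=snapshot(n); cv2.imwrite(f"pics/{n}0.png",d["color"][:,:,::-1]); print(n,np.round(d["mtx"],1).tolist(),np.round(d["world_to_cam"],3).tolist())
    np.savez(f"{n}0.npz",**d)
E
```

```text
pics
t 0.0
qpos [1.109, 0.124, 1.652, 0.0, 1.368, -0.083]
qvel [-0.001, 0.001, -0.0, -0.001, 0.001, 0.001]
joint_efforts [-0.001, -41.761, -35.993, 0.077, 0.049, -0.0]
ee_pos [0.24, 0.603, 0.182]
ee_rot [[-0.929, 0.37, -0.001], [0.37, 0.929, -0.002], [0.0, -0.002, -1.0]]
contact_force [0.103, -0.078, -0.266]
ft_torque [-0.027, 0.017, -0.014]
finger_force 0.0
finger_gap 0.095
scene [[599.3, 0.0, 323.8], [0.0, 599.3, 242.5], [0.0, 0.0, 1.0]] [[0.542, -0.841, 0.011, -0.333], [-0.514, -0.342, -0.787, 0.366], [0.665, 0.421, -0.617, 0.939], [0.0, 0.0, 0.0, 1.0]]
top [[473.5, 0.0, 333.3], [0.0, 473.5, 230.0], [0.0, 0.0, 1.0]] [[-0.009, -1.0, 0.013, -0.009], [-0.991, 0.007, -0.137, 0.581], [0.137, -0.014, -0.991, 1.01], [0.0, 0.0, 0.0, 1.0]]
```

View pics/scene0.png

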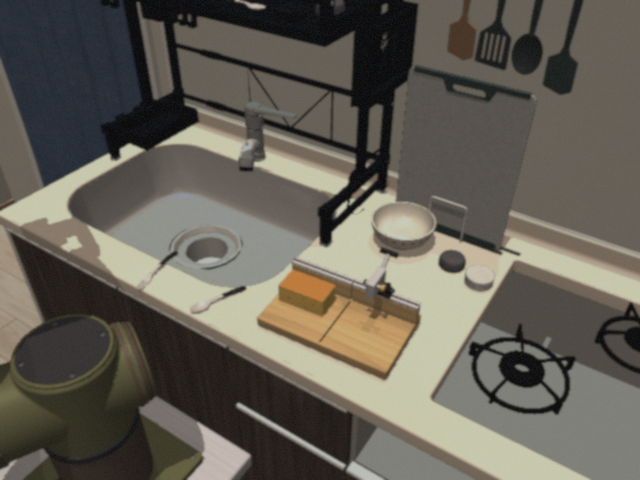

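View pics/top0.png

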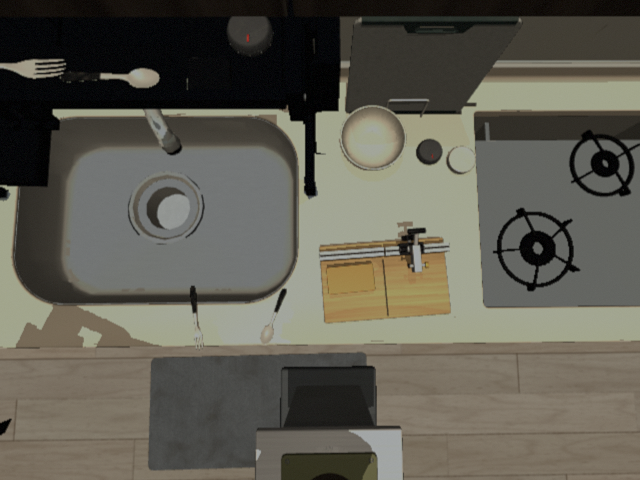

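The scene view shows the guide at about (340,310), with the cheese at (307,292) and the clamp at (378,285). The top view shows the board corners near (320,262), (325,322) and (451,313), the cheese at (350,278) and the stop at (412,245). I'll enlarge both to measure.

```bash
python3 - <<'E'
import cv2,numpy as np
t=cv2.imread("pics/top0.png")[215:330,310:460]; s=cv2.imread("pics/scene0.png")[245:375,250:430]
cv2.imwrite("pics/t1.png",cv2.resize(t,None,fx=5,fy=5,interpolation=cv2.INTER_CUBIC))
cv2.imwrite("pics/s1.png",cv2.resize(s,None,fx=4.4,fy=4.4,interpolation=cv2.INTER_CUBIC))
E
```

```text
(no output)
```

View pics/t1.png

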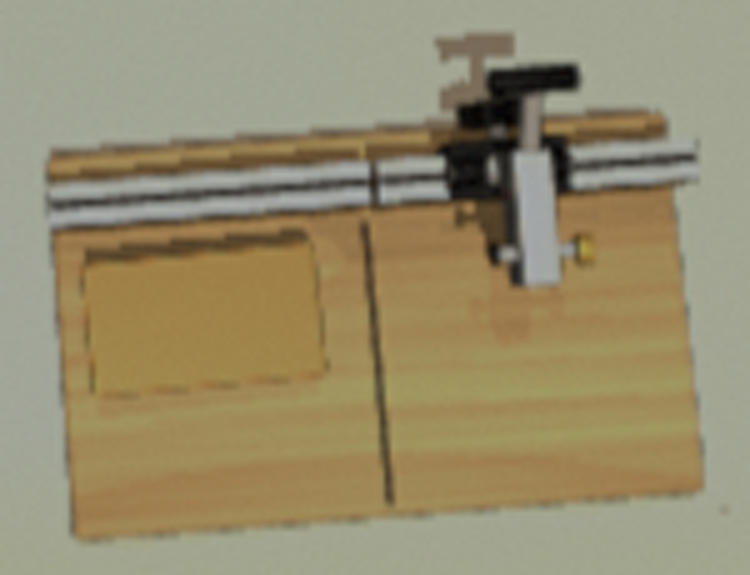

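View pics/s1.png

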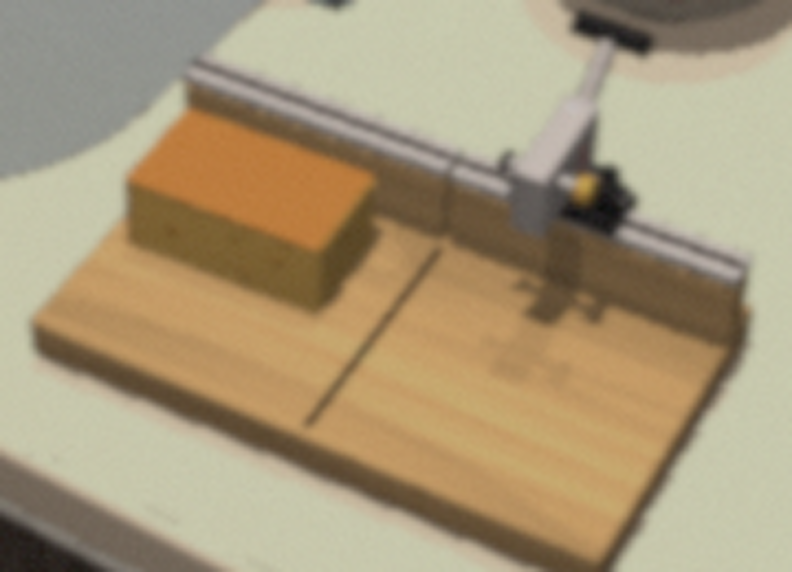

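The crops give the board corners, groove, fence strip ends, cheese top corners and the bar. In the top crop the bar is at (533,78), and in the scene crop at (612,32). The stop is up with its leaf pointing at the robot. Next I fit the poses.

```bash
cat > h.py <<'E'
import numpy as np
from scipy.optimize import least_squares
C={n:dict(np.load(f"{n}0.npz")) for n in("top","scene")}
def proj(n,p):
    p=np.atleast_2d(p); c=C[n]; q=p@c["world_to_cam"][:3,:3].T+c["world_to_cam"][:3,3]
    q=q@c["mtx"].T; return q[:,:2]/q[:,2:]
def px(n,uv):
    uv=np.array(uv,float)
    return uv/5+[310-.4,215-.4] if n=="top" else uv/4.4+[250-.4,245-.4]
def T(p,loc):
    loc=np.array(loc,float); c,s=np.cos(p[2]),np.sin(p[2])
    return np.c_[p[0]+c*loc[:,0]-s*loc[:,1],p[1]+s*loc[:,0]+c*loc[:,1],loc[:,2]]
def fit(obs,p0):
    f=lambda p:np.concatenate([(proj(n,T(p,[np.array(l)/1000]))[0]-px(n,uv)) for n,l,uv in obs])
    r=least_squares(f,p0,loss="soft_l1"); return r.x,r.fun.reshape(-1,2)
E
cat > m.py <<'E'
from h import *
g=[("top",(-85,140,26),(75,538)),("top",(-85,-140,26),(702,490)),("top",(50,140,71),(50,228)),("top",(50,-140,71),(697,180)),
("scene",(-85,140,26),(35,325)),("scene",(50,140,71),(190,80)),("scene",(50,-140,71),(742,280)),("scene",(50,-140,26),(735,345)),("scene",(50,0,26),(440,248)),("top",(50,0,71),(375,207))]
G,r=fit(g,[.55,-.15,0]); print("guide",G.round(4),r.round(1).tolist())
c=[("top",(28,50,42+26),(85,262)),("top",(28,-50,68),(305,240)),("top",(-28,-50,68),(327,372)),("top",(-28,50,68),(93,396)),
("scene",(-28,50,68),(128,182)),("scene",(-28,-50,68),(322,250)),("scene",(28,-50,68),(376,182)),("scene",(28,50,68),(200,112)),("scene",(-28,-50,26),(317,310))]
K,r=fit(c,[.55,-.05,0]); print("cheese",K.round(4),r.round(1).tolist())
def inv(G,P): 
    d=P[:2]-G[:2];cc,s=np.cos(G[2]),np.sin(G[2]); return np.array([cc*d[0]+s*d[1],-s*d[0]+cc*d[1],P[2]])
print("cheese in guide mm",inv(G,np.r_[K[:2],0])*1000,"yaw",np.degrees(K[2]-G[2]))
f=lambda P:np.r_[proj("top",P)[0]-px("top",(533,78)),proj("scene",P)[0]-px("scene",(612,32))]
b=least_squares(f,[.65,-.2,.15]);print("bar",b.x,b.fun,inv(G,b.x)*1000)
# bar constrained to the circle about the hinge
def bar(y,th): 
    a=np.arctan2(32,62)+th; return T(G,[[.059-.0698*np.cos(a),y,.084+.0698*np.sin(a)]])[0]
r=least_squares(lambda q:np.r_[proj("top",bar(*q))[0]-px("top",(533,78)),proj("scene",bar(*q))[0]-px("scene",(612,32))],[-.06,1.6]);print("hinge y,theta",r.x,r.fun,bar(*r.x))
H=T(G,[[.059,r.x[0],.084]])[0];print("hinge",H,"bar down",bar(r.x[0],0))
np.savez("fit.npz",G=G,K=K,q=r.x)
# clamp edges check on top at z=84
for u in(445,570): 
    e=least_squares(lambda y:(proj("top",T(G,[[.055,y[0],.078]]))[0]-px("top",(u,170)))[:1],[-.06]);print("clamp edge",e.x)
# predicted px of the down screw
E
python3 m.py
```

```text
guide [ 0.4731 -0.1267  0.0717] [[0.1, 0.5], [1.5, -0.4], [0.1, -0.5], [0.8, -1.3], [-1.6, -0.2], [-1.7, -0.6], [-0.9, 0.5], [-1.8, 2.4], [1.0, -0.0], [0.4, -1.5]]
cheese [ 0.4741 -0.0489  0.0861] [[-0.7, -0.2], [1.9, -0.1], [0.3, -0.3], [0.2, -0.6], [-0.8, -0.2], [-0.5, 1.1], [0.5, -0.7], [-3.0, -0.5], [0.5, 2.9]]
cheese in guide mm [ 6.62589849 77.56494605  0.        ] yaw 0.8257032012620575
bar [ 0.56443843 -0.17709538  0.15034215] [ 0.23678387 -0.1773899  -0.28048567  0.05705975] [ 87.51473721 -56.78152295 150.34215304]
hinge y,theta [-0.05673332  1.52615942] [-0.10050473 -0.31917242 -0.2748503   1.04477352] [ 0.56513212 -0.17699726  0.14739244]
hinge [ 0.53599344 -0.17908923  0.084     ] bar down [ 0.47412696 -0.18353085  0.11601328]
clamp edge [-0.02877152]
clamp edge [-0.08237446]
```

The guide fit is consistent: residuals are about 1–2 px, the clamp centre and hinge y agree, and the bar height matches. The cheese is about 15 mm off the fence. I'll write a helper that gives tool-frame deltas, then go to the stop bar.

```bash
cat > go.py <<'E'
# usage: go.py gx gy z(mm, TCP, guide frame) yaw(deg of tool y rel. guide x)
import sys
from h import *
from workcell import ctrl
from scipy.spatial.transform import Rotation as R
s=ctrl.sense(); f=np.load("fit.npz"); G=f["G"]; c,sn=np.cos(G[2]),np.sin(G[2]); RG=np.array([[c,-sn,0],[sn,c,0],[0,0,1]])
p=RG.T@(np.array(s["ee_pos"])-[G[0],G[1],0])*1000; M=np.array(s["ee_rot"])
print("t",round(float(s["t"]),2),"at guide mm",p.round(1),"force guide",(RG.T@np.array(s["contact_force"])).round(1),"gap",round(float(s["finger_gap"])*1000,1),"q",np.round(s["qpos"],2))
a=[float(v) for v in sys.argv[1:]]
while len(a)>=4:
    x,y,z,w=a[:4]; a=a[4:]; w=np.radians(w)+G[2]
    Rt=np.c_[[np.sin(w),-np.cos(w),0],[np.cos(w),np.sin(w),0],[0,0,-1]]
    d=M.T@RG@(np.array([x,y,z])-p)/10; print("delta cm",d.round(2),"rot",R.from_matrix(M.T@Rt).as_rotvec().round(3))
E
python3 go.py 85.5 -56.7 220 90 85.5 -56.7 128.5 90
```

```text
t 0.1 at guide mm [-180.1  744.9  182.4] force guide [-0.2  0.5 -0.1] gap 95.2 q [ 1.11  0.12  1.65 -0.    1.37 -0.08]Traceback (most recent call last):
  File "go.py", line 13, in <module>
    d=M.T@RG@(np.array([x,y,z])-p)/10; print("delta cm",d.round(2),"rot",R.from_matrix(M.T@Rt).as_rotvec().round(3))
                                                                         ~~~~~~~~~~~~~^^^^^^^^
  File "scipy/spatial/transform/_rotation.pyx", line 1143, in scipy.spatial.transform._rotation.Rotation.from_matrix
ValueError: Non-positive determinant (left-handed or null coordinate frame) in rotation matrix 0: [[-9.00255201e-01  4.35362560e-01 -1.18092996e-04]
 [ 4.35361621e-01  9.00253763e-01  1.84965881e-03]
 [-9.11585859e-04 -1.61375181e-03  9.99998282e-01]].
```

```bash
sed -i 's/\[np.sin(w),-np.cos(w),0\]/[-np.sin(w),np.cos(w),0]/' go.py; python3 go.py 85.5 -56.7 220 90 85.5 -56.7 128.5 90
```

```text
t 0.1 at guide mm [-180.1  744.9  182.4] force guide [-0.2  0.5 -0.1] gap 95.2 q [ 1.11  0.12  1.65 -0.    1.37 -0.08]
delta cm [-58.81 -60.61  -3.65] rot [-0.002 -0.001 -0.45 ]
delta cm [-58.81 -60.59   5.5 ] rot [-0.002 -0.001 -0.45 ]
```

Request:
{"fn": "send_rows", "kwargs": {"rows": [[-2,-2,-0.5,0,0,-0.04],[-5,-5,-1,0,0,-0.09],[-8,-8,-1.5,0,0,-0.14],[-11,-11.5,-2,0,0,-0.2],[-14.5,-15,-2.5,0,0,-0.25],[-18,-18.5,-3,0,0,-0.3],[-21.5,-22,-3.5,0,0,-0.35],[-25,-25.5,-3.6,0,0,-0.4],[-28.5,-29,-3.6,0,0,-0.45],[-32,-32.5,-3.6,0,0,-0.45]], "grip": 0.47, "squeeze": 8}}

```text
t: 1.1
ee_pos: [0.4177, 0.1817, 0.2194]
ee_rot: [[-0.997, -0.072, 0.0], [-0.072, 0.997, 0.0], [-0.0, 0.0, -1.0]]
contact_force: [0.7, 0.2, -0.2]
finger_gap: 0.0697
finger_force: 0.0
```

```bash
python3 go.py 85.5 -56.7 220 90 85.5 -56.7 128.5 90
```

```text
t 1.1 at guide mm [-33.2 311.6 219.4] force guide [ 0.7  0.1 -0.2] gap 69.7 q [ 0.29 -0.35  2.02 -0.    1.47 -1.35]
delta cm [-11.84 -36.84  -0.06] rot [0.    0.    0.001]
delta cm [-11.84 -36.84   9.09] rot [0.    0.    0.001]
```

Request:
{"fn": "send_rows", "kwargs": {"rows": [[-1.3,-4,0,0,0,0],[-2.6,-8,0,0,0,0],[-3.9,-12.5,0,0,0,0],[-5.3,-17,0,0,0,0],[-6.7,-21.5,0,0,0,0],[-8.1,-26,0,0,0,0],[-9.5,-30,0,0,0,0],[-10.7,-33.5,0,0,0,0],[-11.6,-36,0,0,0,0],[-11.8,-36.8,0,0,0,0]]}}

```text
t: 2.1
ee_pos: [0.5615, -0.1772, 0.2186]
ee_rot: [[-0.998, -0.069, -0.001], [-0.069, 0.998, 0.0], [0.001, 0.0, -1.0]]
contact_force: [-0.9, -0.3, 0.2]
finger_gap: 0.0699
finger_force: 0.0
```

```bash
python3 go.py 85.5 -56.7 128.5 90; python3 - <<'E'
from workcell import snapshot
import cv2
a=snapshot("top")["color"][195:315,330:490,::-1]; b=snapshot("scene")["color"][165:315,300:460,::-1]
cv2.imwrite("pics/a2.png",cv2.hconcat([cv2.resize(a,(400,300),interpolation=2),cv2.resize(b,(320,300),interpolation=2)]))
E
```

```text
t 2.1 at guide mm [ 84.6 -56.7 218.6] force guide [-0.9 -0.3  0.2] gap 69.9 q [-0.4  -0.03  1.75 -0.    1.42 -2.04]
delta cm [-0.1  -0.01  9.01] rot [ 0.    -0.001 -0.003]
```

View pics/a2.png

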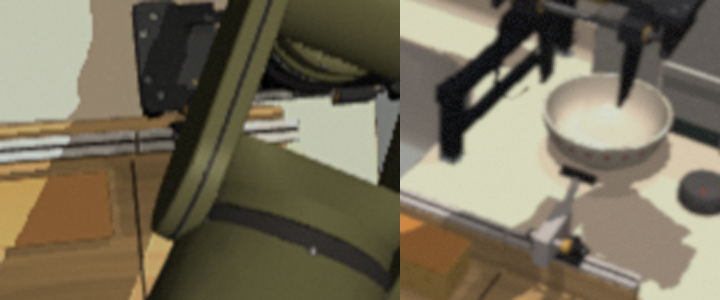

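The scene crop shows the bar at about (578,172) and a fingertip above it near (622,105). The arm hides the bar from the top camera. I'll descend over the bar and close on it gently.

Request:
{"fn": "send_rows", "kwargs": {"rows": [[0,0,1,0,0,0],[0,0,2,0,0,0],[-0.1,0,3.2,0,0,0],[-0.1,0,4.4,0,0,0],[-0.1,0,5.6,0,0,0],[-0.1,0,6.8,0,0,0],[-0.1,0,7.8,0,0,0],[-0.1,0,8.5,0,0,0],[-0.1,0,9,0,0,0],[-0.1,0,9,0,0,0]]}}

```text
t: 3.2
ee_pos: [0.562, -0.1749, 0.1287]
ee_rot: [[-0.997, -0.071, -0.001], [-0.071, 0.997, 0.0], [0.001, 0.001, -1.0]]
contact_force: [-1.0, 0.1, 1.4]
finger_gap: 0.0696
finger_force: 0.0
```

Request:
{"fn": "send_rows", "kwargs": {"rows": [[0,0,0,0,0,0],[0,0,0,0,0,0],[0,0,0,0,0,0],[0,0,0,0,0,0],[0,0,0,0,0,0],[0,0,0,0,0,0],[0,0,0,0,0,0],[0,0,0,0,0,0],[0,0,0,0,0,0],[0,0,0,0,0,0]], "grip": -1, "squeeze": 8}}

```text
t: 4.2
ee_pos: [0.5624, -0.175, 0.1295]
ee_rot: [[-0.997, -0.071, -0.0], [-0.071, 0.997, -0.0], [0.0, -0.0, -1.0]]
contact_force: [0.4, -0.2, 0.4]
finger_gap: 0.0007
finger_force: 0.0
```

```bash
python3 go.py; python3 - <<'E'
import numpy as np
# deltas along path: theta from 1.526 to 0 (slightly overdriven)
b=lambda t:np.array([-69.8*np.cos(np.arctan2(32,62)+t),69.8*np.sin(np.arctan2(32,62)+t)])
for t in np.linspace(1.526,-.04,21): print(((b(t)-b(1.526))/10).round(2),end=' ')
E
```

```text
t 4.2 at guide mm [ 85.6 -54.5 129.5] force guide [ 0.4 -0.2  0.4] gap 0.7 q [-0.39  0.03  1.84 -0.    1.27 -2.03]
[0. 0.] [-0.5   0.21] [-1.02  0.38] [-1.56  0.51] [-2.1   0.59] [-2.64  0.63] [-3.19  0.64] [-3.73  0.59] [-4.27  0.51] [-4.8   0.38] [-5.32  0.21] [-5.83  0.01] [-6.32 -0.24] [-6.78 -0.53] [-7.22 -0.85] [-7.64 -1.2 ] [-8.03 -1.58] [-8.39 -2.  ] [-8.71 -2.44] [-9.  -2.9] [-9.25 -3.39]
```

The gap closed to 0, so the grasp missed the bar. I'll look from the scene camera.

```bash
python3 - <<'E'
from workcell import snapshot
from h import *
import cv2
b=snapshot("scene")["color"][205:325,310:470,::-1]; cv2.imwrite("pics/a3.png",cv2.resize(b,(800,600),interpolation=2))
f=np.load("fit.npz")
for nm,P in (("tcp",[.5624,-.175,.1295]),("fit bar",T(f["G"],[[.0863,-.0567,.1474]])[0])): print(nm,((proj("scene",P)[0]-[310,205])*5).round())
E
```

```text
tcp [381. 277.]
fit bar [390. 242.]
```

View pics/a3.png

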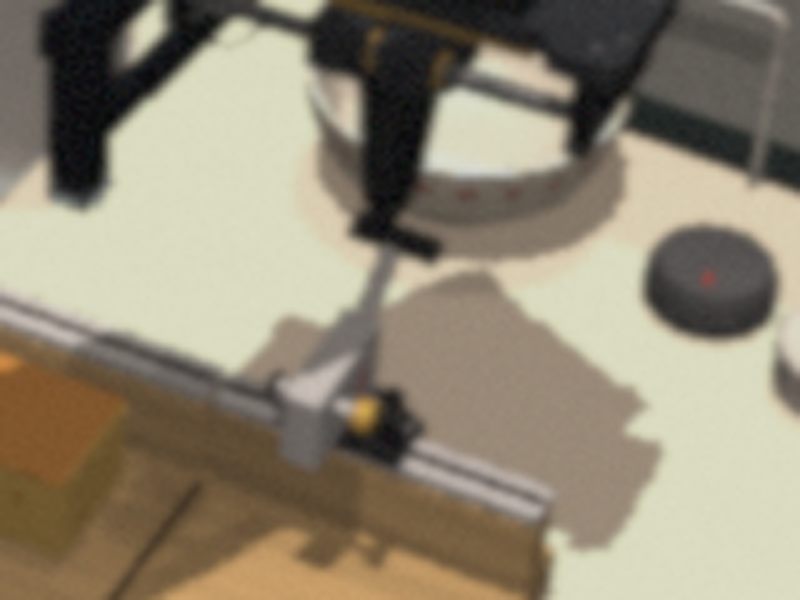

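In the crop the closed fingers end at about (387,222), right at the bar (395,237). The TCP projects to (381,277), lower than the fingers appear. I'll check this against the earlier picture too.

```bash
python3 - <<'E'
from h import *
G=np.load("fit.npz")["G"]
for y in(-97.7,-15.7): print("a2 px of tip",(proj("scene",T(G,[[.0846,y/1000,.2186]]))[0]-[300,165])*2+[400,0])
for d in ([0,0,0],[0,0,.02],[.02,0,0],[.03,0,0]): print(d,((proj("scene",np.array([.5624,-.175,.1295])+d)[0]-[310,205])*5).round())
print(((proj("scene",[.5624,-.175,.1295+.078])[0]-[310,205])*5).round())
E
```

```text
a2 px of tip [622.72013877 131.12618551]
a2 px of tip [540.80804824 105.06066801]
[0, 0, 0] [381. 277.]
[0, 0, 0.02] [385. 237.]
[0.02, 0, 0] [405. 250.]
[0.03, 0, 0] [417. 237.]
[396. 116.]
```

In both pictures the hand appears about 26 mm higher than its reported z. That also explains why it closed freely just above the bar. I'll open, descend 25 mm while watching the force, and close again.

Request:
{"fn": "send_rows", "kwargs": {"rows": [[0,0,0,0,0,0],[0,0.1,0,0,0,0],[0,0.1,0,0,0,0],[0,0.1,0,0,0,0],[0,0.1,0,0,0,0],[0,0,0,0,0,0],[0,-0.1,0.5,0,0,0],[0,-0.2,1,0,0,0],[0,-0.2,1.5,0,0,0],[0,-0.2,2,0,0,0]], "grip": 0.47}}

```text
t: 5.25
ee_pos: [0.5623, -0.177, 0.1087]
ee_rot: [[-0.997, -0.071, -0.001], [-0.071, 0.997, 0.0], [0.001, 0.0, -1.0]]
contact_force: [0.7, -0.3, -0.8]
finger_gap: 0.0688
finger_force: 0.0
```

Request:
{"fn": "send_rows", "kwargs": {"rows": [[0,0,0.3,0,0,0],[0,0,0.5,0,0,0],[0,0,0.5,0,0,0],[0,0,0.5,0,0,0],[0,0,0.5,0,0,0],[0,0,0.5,0,0,0],[0,0,0.5,0,0,0],[0,0,0.5,0,0,0],[0,0,0.5,0,0,0],[0,0,0.5,0,0,0]], "grip": -1}}

```text
t: 6.25
ee_pos: [0.5628, -0.1775, 0.1049]
ee_rot: [[-0.997, -0.071, 0.001], [-0.071, 0.997, -0.001], [-0.001, -0.001, -1.0]]
contact_force: [0.7, -4.7, 0.5]
finger_gap: 0.0359
finger_force: 8.0
```

```bash
python3 go.py; python3 - <<'E'
from workcell import snapshot
import cv2
b=snapshot("scene")["color"][185:325,310:470,::-1]; cv2.imwrite("pics/a4.png",cv2.resize(b,(640,560),interpolation=2))
E
```

```text
t 6.25 at guide mm [ 85.9 -57.1 104.9] force guide [ 0.4 -4.7  0.5] gap 35.9 q [-0.4   0.05  1.86 -0.    1.23 -2.04]
```

The bar is held at 36 mm gap. The reported tool z therefore reads about 25 mm low, and I'll carry that offset from here. Now I swing the stop down along its circle.

Request:
{"fn": "send_rows", "kwargs": {"rows": [[0.5,-0.05,-0.21,0,0,0],[1.02,-0.05,-0.38,0,0,0],[1.56,-0.05,-0.51,0,0,0],[2.1,-0.05,-0.59,0,0,0],[2.64,-0.05,-0.63,0,0,0],[3.19,-0.05,-0.64,0,0,0],[3.73,-0.05,-0.59,0,0,0],[4.27,-0.05,-0.51,0,0,0],[4.8,-0.05,-0.38,0,0,0],[5.32,-0.05,-0.21,0,0,0]], "squeeze": 10}}

```text
t: 7.3
ee_pos: [0.5091, -0.1812, 0.107]
ee_rot: [[-0.997, -0.071, 0.0], [-0.071, 0.997, 0.0], [-0.0, 0.0, -1.0]]
contact_force: [0.0, -1.3, 3.3]
finger_gap: 0.0356
finger_force: 10.0
```

```bash
python3 go.py
```

```text
t 7.3 at guide mm [ 32.  -56.9 107. ] force guide [-0.1 -1.3  3.3] gap 35.6 q [-0.44 -0.06  1.97  0.    1.23 -2.08]
```

Request:
{"fn": "send_rows", "kwargs": {"rows": [[0.51,0,0.2,0,0,0],[1.0,0,0.45,0,0,0],[1.46,0,0.74,0,0,0],[1.9,0,1.06,0,0,0],[2.32,0,1.41,0,0,0],[2.71,0,1.79,0,0,0],[3.07,0,2.21,0,0,0],[3.39,0,2.6,0,0,0],[3.65,0,2.9,0,0,0],[3.7,0,3.0,0,0,0]]}}

```text
t: 8.3
ee_pos: [0.4724, -0.1837, 0.0759]
ee_rot: [[-0.997, -0.071, 0.0], [-0.071, 0.997, 0.0], [-0.0, 0.0, -1.0]]
contact_force: [3.2, -1.3, 1.0]
finger_gap: 0.0362
finger_force: 10.0
```

```bash
python3 go.py
```

```text
t 8.3 at guide mm [ -4.7 -56.7  75.9] force guide [ 3.1 -1.5  1. ] gap 36.2 q [-0.48 -0.1   2.07  0.    1.18 -2.12]
```

Request:
{"fn": "send_rows", "kwargs": {"rows": [[0,0,0.1,0,0,0],[0,0,0.2,0,0,0],[0,0,0.3,0,0,0],[0,0,0.4,0,0,0],[0,0,0.5,0,0,0],[0,0,0.6,0,0,0],[0,0,0.6,0,0,0],[0,0,0.6,0,0,0],[0,0,0.6,0,0,0],[0,0,0.6,0,0,0]]}}

```text
t: 9.3
ee_pos: [0.4709, -0.1838, 0.0708]
ee_rot: [[-0.997, -0.072, -0.005], [-0.072, 0.997, 0.0], [0.005, 0.001, -1.0]]
contact_force: [-8.6, -0.3, 7.6]
finger_gap: 0.0358
finger_force: 10.0
```

```bash
python3 go.py
```

```text
t 9.3 at guide mm [ -6.3 -56.8  70.8] force guide [-8.6  0.3  7.6] gap 35.8 q [-0.48 -0.1   2.07 -0.    1.17 -2.12]
```

The stop is down: it takes 7.6 N of press without moving. Release, lift, and move over to the near side of the cheese.

Request:
{"fn": "send_rows", "kwargs": {"rows": [[0,0,-0.2,0,0,0],[0,0,-0.2,0,0,0],[0,0,-0.2,0,0,0],[0,0,-0.2,0,0,0],[0,0,-0.5,0,0,0],[0,0,-1.5,0,0,0],[0,0,-3,0,0,0],[0.5,0,-5,0,0,0],[2,2,-6,0,0,0],[4,5,-6,0,0,0]], "grip": 0.4}}

```text
t: 10.3
ee_pos: [0.4311, -0.1381, 0.1348]
ee_rot: [[-0.998, -0.069, 0.006], [-0.069, 0.998, -0.003], [-0.005, -0.003, -1.0]]
contact_force: [0.8, 0.7, 0.4]
finger_gap: 0.0663
finger_force: 0.0
```

```bash
python3 go.py -58 77 100 90 -58 77 16 90
```

```text
t 10.3 at guide mm [-42.7  -8.3 134.8] force guide [0.9 0.6 0.4] gap 66.3 q [-0.43 -0.3   2.13 -0.    1.31 -2.07]
delta cm [1.57 8.54 3.45] rot [-0.003  0.005 -0.002]
delta cm [ 1.61  8.56 11.85] rot [-0.003  0.005 -0.002]
```

Request:
{"fn": "send_rows", "kwargs": {"rows": [[0.2,1,0.5,0,0,0],[0.5,2.5,1.5,0,0,0],[0.9,4.5,2.5,0,0,0],[1.3,6.5,3.5,0,0,0],[1.6,8,5,0,0,0],[1.6,8.5,7,0,0,0],[1.6,8.5,9,0,0,0],[1.6,8.5,10.5,0,0,0],[1.6,8.5,11.4,0,0,0],[1.6,8.5,11.4,0,0,0]]}}

```text
t: 11.3
ee_pos: [0.406, -0.0528, 0.0151]
ee_rot: [[-0.997, -0.071, -0.003], [-0.071, 0.997, 0.001], [0.003, 0.001, -1.0]]
contact_force: [-0.1, -0.1, -0.0]
finger_gap: 0.0666
finger_force: 0.0
```

```bash
python3 go.py; python3 - <<'E'
from workcell import snapshot
import cv2
b=snapshot("scene")["color"][225:365,240:420,::-1]; cv2.imwrite("pics/a5.png",cv2.resize(b,(720,560),interpolation=2))
E
```

```text
t 11.3 at guide mm [-61.6  78.6  15.1] force guide [-0.1 -0.1 -0. ] gap 66.6 q [-0.26 -0.26  2.31 -0.    1.09 -1.9 ]
```

View pics/a5.png

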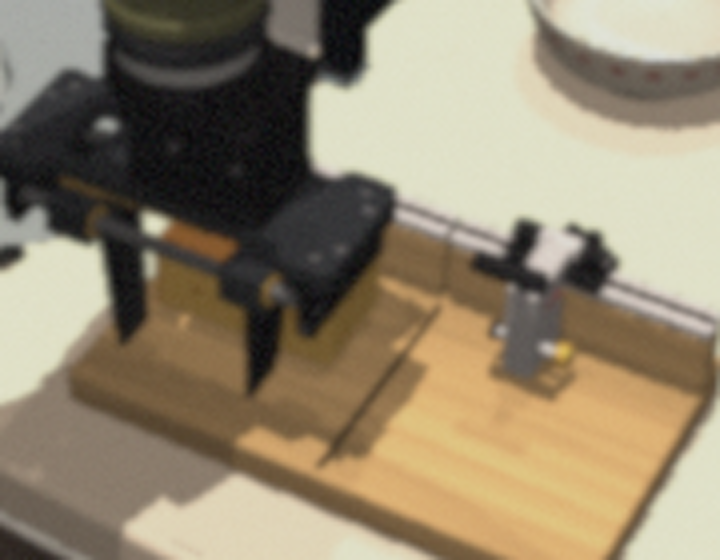

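The stop hangs fully down with its leaf at (520,340), and the screw tip is at about (496,330), projecting a little. The fingertips hover above the board at (255,390) and (125,342), with the reported z below the board surface. That confirms the offset.

```bash
python3 - <<'E'
from h import *
G=np.load("fit.npz")["G"]; P=lambda u:np.array(u)/4+[240-.375,225-.375]
for gy,uv in((39.6,(253,392)),(117.6,(125,343))):
    r=least_squares(lambda q:proj("scene",T(G,[[q[0],gy/1000,q[1]]]))[0]-P(uv),[-.06,.04]);print("tip gx,z",r.x)
# screw tip end: gx=24,z=48 ; seat gx 24 gy -48.7
for gy in(-30,-35,-40,-45,-48.7,-64.7): print(gy,((proj("scene",T(G,[[.024,gy/1000,.048]]))[0]-[239.6,224.6])*4).round())
E
```

```text
tip gx,z [-0.07388935  0.05430454]
tip gx,z [-0.06474325  0.04101734]
-30 [477. 326.]
-35 [486. 329.]
-40 [495. 333.]
-45 [504. 336.]
-48.7 [511. 339.]
-64.7 [541. 350.]
```

Request:
{"fn": "send_rows", "kwargs": {"rows": [[-0.4,0,0.2,0,0,0],[-0.9,0,0.5,0,0,0],[-1.4,0,0.5,0,0,0],[-1.9,0,0.5,0,0,0],[-2.3,0,0.5,0,0,0],[-2.7,0,0.5,0,0,0],[-3.0,0,0.5,0,0,0],[-3.3,0,0.5,0,0,0],[-3.6,0,0.5,0,0,0],[-3.8,0,0.5,0,0,0]]}}

```text
t: 12.35
ee_pos: [0.4451, -0.0505, 0.0116]
ee_rot: [[-0.997, -0.071, -0.0], [-0.071, 0.997, -0.0], [0.0, 0.0, -1.0]]
contact_force: [-1.6, -0.7, 0.2]
finger_gap: 0.0665
finger_force: 1.0
```

```bash
python3 go.py
```

```text
t 12.35 at guide mm [-22.4  78.   11.6] force guide [-1.7 -0.6  0.2] gap 66.5 q [-0.23 -0.16  2.23 -0.    1.06 -1.87]
```

Sliding at about 1.7 N. Continue in slow steps.

Request:
{"fn": "send_rows", "kwargs": {"rows": [[-0.1,0,0,0,0,0],[-0.2,0,0,0,0,0],[-0.3,0,0,0,0,0],[-0.35,0,0,0,0,0],[-0.4,0,0,0,0,0],[-0.45,0,0,0,0,0],[-0.5,0,0,0,0,0],[-0.55,0,0,0,0,0],[-0.6,0,0,0,0,0],[-0.65,0,0,0,0,0]]}}

```text
t: 13.35
ee_pos: [0.4501, -0.0501, 0.0116]
ee_rot: [[-0.997, -0.071, -0.004], [-0.071, 0.997, 0.0], [0.004, 0.0, -1.0]]
contact_force: [-8.1, -0.1, 6.4]
finger_gap: 0.0665
finger_force: 4.3
```

```bash
python3 go.py
```

```text
t 13.35 at guide mm [-17.5  78.1  11.6] force guide [-8.1  0.5  6.4] gap 66.5 q [-0.23 -0.14  2.22 -0.    1.06 -1.87]
```

The cheese is flat on the fence with both fingers bearing on it. Now to its +y end, with the hand turned 90°.

Request:
{"fn": "send_rows", "kwargs": {"rows": [[0.5,0,0,0,0,0],[1.5,0,-0.5,0,0,0],[2.5,0,-2,0,0,0],[3,0,-4,0,0,0],[3,0.5,-6.5,0,0,0.1],[3,2,-8.5,0,0,0.24],[2,4,-9,0,0,0.38],[0,6,-9,0,0,0.52],[-1.5,7.5,-9,0,0,0.66],[-3,8.5,-9,0,0,0.8]], "grip": -0.58}}

```text
t: 14.35
ee_pos: [0.4767, 0.0381, 0.1022]
ee_rot: [[-0.743, 0.67, 0.003], [0.67, 0.743, 0.0], [-0.002, 0.002, -1.0]]
contact_force: [-0.3, -0.1, 0.2]
finger_gap: 0.0198
finger_force: 0.0
```

```bash
python3 go.py 15 160 95 0 15 160 10 0
```

```text
t 14.35 at guide mm [ 15.4 164.1 102.2] force guide [-0.3 -0.1  0.2] gap 19.8 q [-0.03 -0.2   2.11  0.    1.23 -0.87]
delta cm [-0.27 -0.31  0.72] rot [0.003 0.001 0.766]
delta cm [-0.25 -0.33  9.22] rot [0.003 0.001 0.766]
```

Request:
{"fn": "send_rows", "kwargs": {"rows": [[0,0,0.3,0,0,0.13],[0,-0.1,0.7,0,0,0.27],[-0.1,-0.1,1.5,0,0,0.41],[-0.1,-0.2,2.5,0,0,0.55],[-0.2,-0.2,3.5,0,0,0.68],[-0.2,-0.3,5,0,0,0.77],[-0.2,-0.3,6.5,0,0,0.77],[-0.2,-0.3,8,0,0,0.77],[-0.2,-0.3,9,0,0,0.77],[-0.2,-0.3,9,0,0,0.77]]}}

```text
t: 15.35
ee_pos: [0.4739, 0.0334, 0.0103]
ee_rot: [[-0.072, 0.997, -0.002], [0.997, 0.072, 0.0], [0.0, -0.002, -1.0]]
contact_force: [-0.5, 0.7, 1.0]
finger_gap: 0.02
finger_force: 0.0
```

```bash
python3 go.py 15 60 11 0
```

```text
t 15.35 at guide mm [ 12.3 159.6  10.3] force guide [-0.4  0.8  1. ] gap 20.0 q [-0.04 -0.09  2.18  0.    1.06 -0.11]
delta cm [-9.96  0.27 -0.07] rot [-0.002 -0.     0.   ]
```

Request:
{"fn": "send_rows", "kwargs": {"rows": [[-0.5,0.2,0,0,0,0],[-1,0.3,0,0,0,0],[-1.5,0.3,0,0,0,0],[-1.8,0.3,0,0,0,0],[-2.1,0.3,0,0,0,0],[-2.5,0.3,0,0,0,0],[-3,0.3,0,0,0,0],[-3.5,0.31,0,0,0,0],[-4,0.32,0,0,0,0],[-4.5,0.33,0,0,0,0]]}}

```text
t: 16.35
ee_pos: [0.4814, -0.0117, 0.0116]
ee_rot: [[-0.072, 0.997, -0.0], [0.997, 0.072, 0.0], [0.0, -0.0, -1.0]]
contact_force: [-0.0, 3.2, 2.1]
finger_gap: 0.0198
finger_force: 1.2
```

```bash
python3 go.py 15 60 11 0
```

```text
t 16.35 at guide mm [ 16.5 114.1  11.6] force guide [0.2 3.2 2.1] gap 19.8 q [-0.14 -0.07  2.16  0.    1.05 -0.21]
delta cm [-5.41 -0.15  0.06] rot [-0. -0.  0.]
```

Request:
{"fn": "send_rows", "kwargs": {"rows": [[-0.4,0,0,0,0,0],[-0.8,0.01,0,0,0,0],[-1.2,0.02,0,0,0,0],[-1.6,0.02,0,0,0,0],[-2,0.03,0,0,0,0],[-2.3,0.03,0,0,0,0],[-2.6,0.04,0,0,0,0],[-2.8,0.04,0,0,0,0],[-3,0.05,0,0,0,0],[-3.1,0.05,0,0,0,0]]}}

```text
t: 17.35
ee_pos: [0.4839, -0.0423, 0.0115]
ee_rot: [[-0.072, 0.997, -0.001], [0.997, 0.072, 0.0], [0.0, -0.001, -1.0]]
contact_force: [-2.0, 3.2, 1.5]
finger_gap: 0.0197
finger_force: 1.5
```

```bash
python3 go.py; python3 - <<'E'
from workcell import snapshot
import cv2
b=snapshot("scene")["color"][245:345,280:420,::-1]; cv2.imwrite("pics/a6.png",cv2.resize(b,(770,550),interpolation=2))
E
```

```text
t 17.35 at guide mm [16.9 83.4 11.5] force guide [-1.7  3.4  1.5] gap 19.7 q [-0.2  -0.06  2.15  0.    1.05 -0.27]
```

View pics/a6.png

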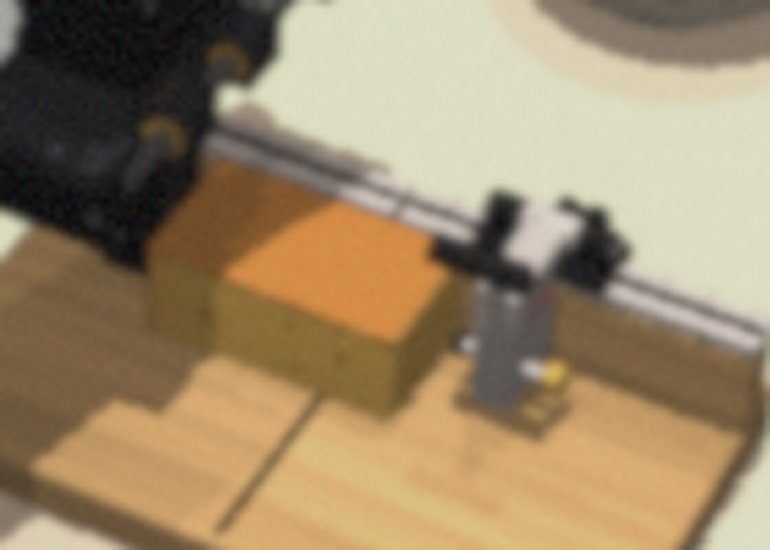

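The cheese lies flat along the fence, its end face near (425,345). The rubber tip is at (462,343), roughly 10 mm away. I'll creep on in.

Request:
{"fn": "send_rows", "kwargs": {"rows": [[-0.1,0,0,0,0,0],[-0.2,0,0,0,0,0],[-0.3,0,0,0,0,0],[-0.4,0,0,0,0,0],[-0.5,0,0,0,0,0],[-0.55,0,0,0,0,0],[-0.6,0,0,0,0,0],[-0.65,0,0,0,0,0],[-0.7,0,0,0,0,0],[-0.75,0,0,0,0,0]]}}

```text
t: 18.4
ee_pos: [0.4849, -0.05, 0.0116]
ee_rot: [[-0.072, 0.997, 0.001], [0.997, 0.072, -0.001], [-0.001, 0.0, -1.0]]
contact_force: [-0.5, 0.5, -0.2]
finger_gap: 0.02
finger_force: 0.7
```

```bash
python3 go.py
```

```text
t 18.4 at guide mm [17.3 75.7 11.6] force guide [-0.5  0.6 -0.2] gap 20.0 q [-0.21 -0.06  2.15 -0.    1.05 -0.28]
```

Request:
{"fn": "send_rows", "kwargs": {"rows": [[-0.03,0,0,0,0,0],[-0.06,0,0,0,0,0],[-0.09,0,0,0,0,0],[-0.12,0,0,0,0,0],[-0.15,0,0,0,0,0],[-0.18,0,0,0,0,0],[-0.21,0,0,0,0,0],[-0.24,0,0,0,0,0],[-0.27,0,0,0,0,0],[-0.3,0,0,0,0,0]]}}

```text
t: 19.4
ee_pos: [0.4849, -0.0524, 0.0118]
ee_rot: [[-0.072, 0.997, -0.0], [0.997, 0.072, 0.001], [0.001, 0.0, -1.0]]
contact_force: [-1.0, 3.3, 0.8]
finger_gap: 0.0201
finger_force: 1.9
```

```bash
python3 go.py
```

```text
t 19.4 at guide mm [17.1 73.3 11.8] force guide [-0.8  3.4  0.8] gap 20.1 q [-0.22 -0.06  2.15  0.    1.05 -0.29]
```

Request:
{"fn": "send_rows", "kwargs": {"rows": [[-0.03,0,0,0,0,0],[-0.06,0,0,0,0,0],[-0.09,0,0,0,0,0],[-0.12,0,0,0,0,0],[-0.14,0,0,0,0,0],[-0.16,0,0,0,0,0],[-0.18,0,0,0,0,0],[-0.2,0,0,0,0,0],[-0.2,0,0,0,0,0],[-0.2,0,0,0,0,0]]}}

```text
t: 20.4
ee_pos: [0.4848, -0.0525, 0.0118]
ee_rot: [[-0.071, 0.997, -0.001], [0.997, 0.071, 0.004], [0.004, -0.0, -1.0]]
contact_force: [-1.8, 11.8, 3.8]
finger_gap: 0.02
finger_force: 5.4
```

```bash
python3 go.py
```

```text
t 20.4 at guide mm [17.  73.2 11.8] force guide [-1.  11.9  3.8] gap 20.0 q [-0.22 -0.06  2.15  0.    1.06 -0.29]
```

The screw is reached: no motion, and the force rises. I ease off at once to a light press and hold it.

Request:
{"fn": "send_rows", "kwargs": {"rows": [[0.13,0,0,0,0,0],[0.13,0,0,0,0,0],[0.13,0,0,0,0,0],[0.13,0,0,0,0,0],[0.13,0,0,0,0,0],[0.13,0,0,0,0,0],[0.13,0,0,0,0,0],[0.13,0,0,0,0,0],[0.13,0,0,0,0,0],[0.13,0,0,0,0,0]]}}

```text
t: 21.4
ee_pos: [0.4848, -0.0525, 0.0117]
ee_rot: [[-0.072, 0.997, -0.0], [0.997, 0.072, 0.002], [0.002, -0.0, -1.0]]
contact_force: [-1.9, 6.5, 2.4]
finger_gap: 0.0199
finger_force: 3.2
```

```bash
python3 go.py
```

```text
t 21.4 at guide mm [17.  73.2 11.7] force guide [-1.4  6.6  2.4] gap 19.9 q [-0.22 -0.06  2.15  0.    1.05 -0.29]
```

Request:
{"fn": "send_rows", "kwargs": {"rows": [[0,0,0,0,0,0],[0,0,0,0,0,0],[0,0,0,0,0,0],[0.05,0,0,0,0,0],[0.1,0,0,0,0,0],[0.2,0,0,0,0,0],[0.4,0,0,0,0,0],[1,0,0,0,0,0],[2,0,0,0,0,0],[3.5,0,-0.5,0,0,0]]}}

```text
t: 22.4
ee_pos: [0.4818, -0.018, 0.0161]
ee_rot: [[-0.071, 0.997, -0.001], [0.997, 0.071, -0.0], [0.0, -0.001, -1.0]]
contact_force: [-0.3, -0.2, 0.2]
finger_gap: 0.0201
finger_force: 0.0
```

```bash
python3 go.py -6 -56.8 135 90 -6 -56.8 71 90; python3 - <<'E'
from workcell import snapshot
import cv2
b=snapshot("scene")["color"][245:345,280:420,::-1]; cv2.imwrite("pics/a7.png",cv2.resize(b,(770,550),interpolation=2))
E
```

```text
t 22.4 at guide mm [ 16.5 107.8  16.1] force guide [-0.3 -0.2  0.2] gap 20.1 q [-0.15 -0.08  2.16 -0.    1.06 -0.22]
delta cm [-16.46  -2.26 -11.89] rot [-1.000e-03 -1.000e-03 -1.571e+00]
delta cm [-16.46  -2.25  -5.49] rot [-1.000e-03 -1.000e-03 -1.571e+00]
```

View pics/a7.png

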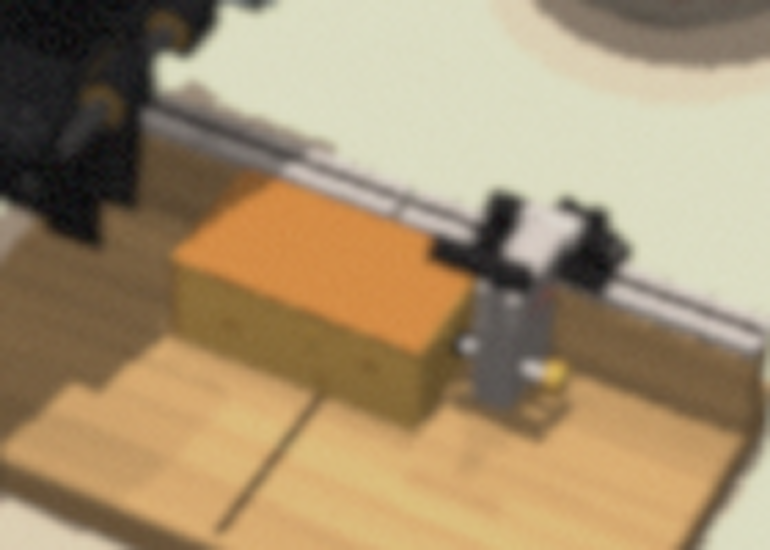

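The cheese is flat on the fence with its end bearing on the rubber tip at (468,345). Now back to the bar to flip the stop up.

Request:
{"fn": "send_rows", "kwargs": {"rows": [[0.3,0,-1.5,0,0,0],[0.3,0,-4,0,0,0],[0.3,0,-7,0,0,-0.1],[0,0,-10,0,0,-0.24],[-2,-0.5,-12,0,0,-0.38],[-5,-0.8,-12,0,0,-0.52],[-8,-1.2,-12,0,0,-0.66],[-11,-1.5,-12,0,0,-0.8],[-14,-2,-12,0,0,-0.94],[-16,-2.2,-12,0,0,-1.08]], "grip": 0.3}}

```text
t: 23.45
ee_pos: [0.4718, -0.1812, 0.1367]
ee_rot: [[-0.916, 0.402, 0.0], [0.402, 0.916, -0.001], [-0.0, -0.001, -1.0]]
contact_force: [0.9, -0.1, 0.2]
finger_gap: 0.0618
finger_force: 0.0
```

```bash
python3 go.py -6 -56.8 71 90
```

```text
t 23.45 at guide mm [ -5.2 -54.2 136.7] force guide [ 0.9 -0.1  0.2] gap 61.8 q [-0.47 -0.17  2.02 -0.    1.29 -1.63]
delta cm [-0.04 -0.26  6.57] rot [-0.001  0.    -0.485]
```

Request:
{"fn": "send_rows", "kwargs": {"rows": [[0,-0.1,0,0,0,-0.13],[0,-0.2,0,0,0,-0.27],[0,-0.25,0,0,0,-0.4],[0,-0.25,0.3,0,0,-0.48],[0,-0.25,1.3,0,0,-0.485],[0,-0.25,2.6,0,0,-0.485],[0,-0.25,4,0,0,-0.485],[0,-0.25,5.3,0,0,-0.485],[0,-0.25,6.2,0,0,-0.485],[0,-0.25,6.4,0,0,-0.485]]}}

```text
t: 24.45
ee_pos: [0.4698, -0.1814, 0.0705]
ee_rot: [[-0.998, -0.066, -0.003], [-0.066, 0.998, 0.002], [0.003, 0.002, -1.0]]
contact_force: [-0.4, 0.2, -0.2]
finger_gap: 0.0618
finger_force: 0.0
```

Request:
{"fn": "send_rows", "kwargs": {"rows": [[0,0,0,0,0,0],[0,0,0,0,0,0],[0,0,0,0,0,0],[0,0,0,0,0,0],[0,0,0,0,0,0],[0,0,0,0,0,0],[0,0,0,0,0,0],[0,0,0,0,0,0],[0,0,0,0,0,0],[0,0,0,0,0,0]], "grip": -1, "squeeze": 8}}

```text
t: 25.45
ee_pos: [0.4716, -0.1835, 0.0735]
ee_rot: [[-0.998, -0.066, 0.002], [-0.066, 0.998, -0.003], [-0.001, -0.003, -1.0]]
contact_force: [-0.9, -5.0, 0.0]
finger_gap: 0.0355
finger_force: 8.0
```

```bash
python3 go.py;  python3 - <<'E'
import numpy as np
b=lambda t:np.array([69.8*np.cos(np.arctan2(32,62)+t),-69.8*np.sin(np.arctan2(32,62)+t)])
for t in np.linspace(0,1.75,21): print(((b(t)-b(0))/10).round(2),end=' ')
E
```

```text
t 25.45 at guide mm [ -5.6 -56.6  73.5] force guide [-1.3 -4.9  0. ] gap 35.5 q [-0.48 -0.1   2.07 -0.    1.17 -2.11]
[0. 0.] [-0.3  -0.53] [-0.65 -1.03] [-1.04 -1.5 ] [-1.47 -1.93] [-1.94 -2.33] [-2.44 -2.68] [-2.97 -2.98] [-3.52 -3.24] [-4.09 -3.45] [-4.68 -3.61] [-5.29 -3.72] [-5.89 -3.77] [-6.5  -3.77] [-7.11 -3.72] [-7.71 -3.61] [-8.3  -3.46] [-8.88 -3.25] [-9.43 -2.99] [-9.96 -2.68] [-10.46  -2.33]
```

Request:
{"fn": "send_rows", "kwargs": {"rows": [[0,-0.12,0,0,0,0],[-0.3,-0.12,-0.53,0,0,0],[-0.65,-0.12,-1.03,0,0,0],[-1.04,-0.12,-1.5,0,0,0],[-1.47,-0.12,-1.93,0,0,0],[-1.94,-0.12,-2.33,0,0,0],[-2.44,-0.12,-2.68,0,0,0],[-2.97,-0.12,-2.98,0,0,0],[-3.52,-0.12,-3.24,0,0,0],[-4.09,-0.12,-3.45,0,0,0]], "squeeze": 10}}

```text
t: 26.45
ee_pos: [0.5118, -0.1808, 0.1078]
ee_rot: [[-0.998, -0.066, -0.001], [-0.066, 0.998, -0.001], [0.001, -0.001, -1.0]]
contact_force: [-2.3, -4.4, -0.8]
finger_gap: 0.036
finger_force: 10.0
```

```bash
python3 go.py
```

```text
t 26.45 at guide mm [ 34.8 -56.7 107.8] force guide [-2.6 -4.3 -0.8] gap 36.0 q [-0.44 -0.05  1.96 -0.    1.23 -2.07]
```

Request:
{"fn": "send_rows", "kwargs": {"rows": [[-0.59,-0.08,-0.16,0,0,0],[-1.2,-0.08,-0.27,0,0,0],[-1.8,-0.08,-0.32,0,0,0],[-2.41,-0.08,-0.32,0,0,0],[-3.02,-0.08,-0.27,0,0,0],[-3.62,-0.08,-0.16,0,0,0],[-4.21,-0.08,-0.01,0,0,0],[-4.79,-0.08,0.2,0,0,0],[-5.34,-0.08,0.46,0,0,0],[-5.87,-0.08,0.77,0,0,0]]}}

```text
t: 27.45
ee_pos: [0.5732, -0.1771, 0.1012]
ee_rot: [[-0.998, -0.066, 0.005], [-0.066, 0.998, 0.0], [-0.005, -0.0, -1.0]]
contact_force: [-0.2, 0.3, 5.3]
finger_gap: 0.0359
finger_force: 10.0
```

Request:
{"fn": "send_rows", "kwargs": {"rows": [[-0.25,0,0.18,0,0,0],[-0.5,0,0.36,0,0,0],[-0.65,0,0.5,0,0,0],[-0.8,0,0.65,0,0,0],[-0.9,0,0.75,0,0,0],[-0.9,0,0.75,0,0,0],[-0.9,0,0.75,0,0,0],[-0.9,0,0.75,0,0,0],[-0.9,0,0.75,0,0,0],[-0.9,0,0.75,0,0,0]]}}

```text
t: 28.45
ee_pos: [0.5831, -0.1764, 0.0942]
ee_rot: [[-0.998, -0.066, 0.008], [-0.066, 0.998, -0.0], [-0.008, -0.001, -1.0]]
contact_force: [4.1, 0.3, 5.1]
finger_gap: 0.0361
finger_force: 10.0
```

```bash
python3 go.py
```

```text
t 28.45 at guide mm [106.1 -57.5  94.2] force guide [4.1 0.  5.1] gap 36.1 q [-0.38  0.1   1.83  0.    1.2  -2.02]
```

Request:
{"fn": "send_rows", "kwargs": {"rows": [[-0.15,0,0,0,0,0],[-0.3,0,0.1,0,0,0],[-0.4,0,0.15,0,0,0],[-0.5,0,0.2,0,0,0],[-0.6,0,0.3,0,0,0],[-0.7,0,0.35,0,0,0],[-0.7,0,0.35,0,0,0],[-0.7,0,0.35,0,0,0],[-0.7,0,0.35,0,0,0],[-0.7,0,0.35,0,0,0]]}}

```text
t: 29.45
ee_pos: [0.5868, -0.1762, 0.0905]
ee_rot: [[-0.998, -0.066, -0.0], [-0.066, 0.998, 0.0], [0.0, 0.0, -1.0]]
contact_force: [-6.3, 1.0, 11.6]
finger_gap: 0.0358
finger_force: 10.0
```

```bash
python3 go.py
```

```text
t 29.45 at guide mm [109.8 -57.5  90.5] force guide [-6.2  1.4 11.6] gap 35.8 q [-0.38  0.12  1.82  0.    1.21 -2.02]
```

The stop bears on its upper end with about 12 N along the arc. Relax a little, open, and lift away.

Request:
{"fn": "send_rows", "kwargs": {"rows": [[0.1,0,-0.1,0,0,0],[0.1,0,-0.1,0,0,0],[0.1,0,-0.1,0,0,0],[0.1,0,-0.1,0,0,0],[0.1,0,-0.1,0,0,0],[0.1,0,-0.8,0,0,0],[0.1,0,-2,0,0,0],[0.1,0,-4,0,0,0],[0.1,0,-7,0,0,0],[0.1,0,-11,0,0,0]], "grip": 0.3}}

```text
t: 30.45
ee_pos: [0.5845, -0.176, 0.1988]
ee_rot: [[-0.998, -0.066, -0.002], [-0.066, 0.998, 0.001], [0.002, 0.001, -1.0]]
contact_force: [0.4, 0.0, -0.7]
finger_gap: 0.0616
finger_force: 0.0
```

Request:
{"fn": "send_rows", "kwargs": {"rows": [[1,-1,-1,0,0,0],[4,-4,-2,0,0,0],[7,-7,-2,0,0,0],[10,-10,-2,0,0,0],[13,-13,-2,0,0,0],[16,-16,-2,0,0,0],[18,-19,-2,0,0,0],[20,-22,-2,0,0,0],[20,-24,-2,0,0,0],[20,-25,-2,0,0,0]]}}

```text
t: 31.45
ee_pos: [0.4014, -0.4408, 0.2189]
ee_rot: [[-0.998, -0.064, 0.0], [-0.064, 0.998, -0.001], [-0.0, -0.001, -1.0]]
contact_force: [0.0, 0.1, -0.6]
finger_gap: 0.0621
finger_force: 0.0
```

```bash
python3 go.py; python3 - <<'E'
from workcell import snapshot
import cv2
a=snapshot("top")["color"][205:330,310:460,::-1]; b=snapshot("scene")["color"][225:350,270:420,::-1]
cv2.imwrite("pics/a8.png",cv2.hconcat([cv2.resize(x,(400,333),interpolation=2) for x in(a,b)]))
E
```

```text
t 31.45 at guide mm [ -94.  -308.2  218.9] force guide [ 0.   0.1 -0.6] gap 62.1 q [-0.92 -0.01  1.73 -0.    1.42 -2.56]
```

View pics/a8.png

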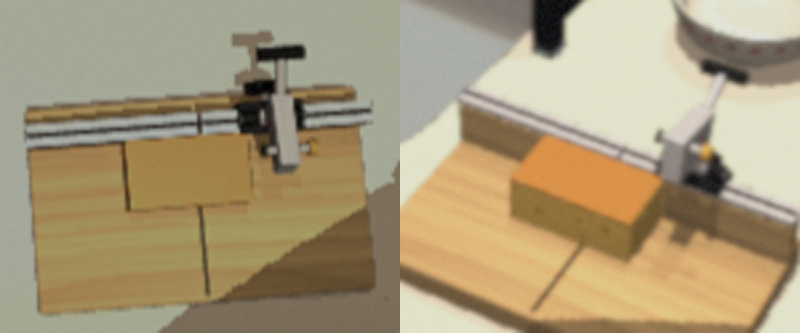

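The stop is up with the bar at (281,52) in the left crop. The cheese sits against the fence, just left of the stop. A last numeric check of the stop angle and the cheese pose.

```bash
python3 - <<'E'
from h import *
G=np.load("fit.npz")["G"];s=400/150
t=lambda u:np.array(u)/s+[310,205]-.3; c=lambda u:(np.array(u)-[400,0])/s+[270,225]-.3
def bar(y,th):
    a=np.arctan2(32,62)+th; return T(G,[[.059-.0698*np.cos(a),y,.084+.0698*np.sin(a)]])[0]
r=least_squares(lambda q:np.r_[proj("top",bar(*q))[0]-t((281,52)),proj("scene",bar(*q))[0]-c((723,71))],[-.057,1.7]);print(r.x,r.fun.round(1))
f=lambda q:np.concatenate([proj(n,T(G,T(q,[[l[0],l[1],.068]])))[0]-m for n,l,m in [
("top",(-.028,.05),t((129,211))),("top",(-.028,-.05),t((252,203))),("scene",(-.028,.05),c((512,180))),("scene",(-.028,-.05),c((632,218))),("scene",(.028,-.05),c((663,179))),("scene",(.028,.05),c((546,138)))]])
q=least_squares(f,[.022,.01,0]);print("cheese in guide",q.x,q.fun.round(1))
E
```

```text
[-0.05681067  1.73364136] [-0.3  0.1 -0.1  1. ]
cheese in guide [0.02218395 0.01214154 0.00764709] [ 0.3 -0.6  0.8 -1.8 -1.3 -0.2 -0.5  2.9  0.3 -0.1 -0.6 -1. ]
```

The stop reads 1.73 rad against 1.75 at the end of travel. The cheese origin is at guide x = 22.2 mm with about 0.4° yaw, and its gauged end is at y = -38 mm, in line with the screw tip.

```bash
python3 -c "
from workcell import ctrl
print(ctrl.sign_off())"
```

```text
the job is handed in; nothing more can be done
None
```

The cheese is gauged flat on the fence against the screw tip, the stop is fully up again and the job is handed in at about 31 s; one caveat is that the press briefly read about 12 N at the wrist (roughly 8–9 N at the screw by my estimate) before I eased to about 6.6 N and held it for just over a second.

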